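Slide the vial rack under the label reader and read it

ROBOT

A 7-joint arm with a two-finger parallel gripper is mounted at the origin on the work surface. World frame = base frame: x ahead of the robot, y to its left, z up, the work surface at z = 0. Lengths are in mm, angles in rad, forces in N, time in s.
With the tool pointing down it reaches from about 425 to 1025 mm from the base axis. Payload 9.4 kg.
Tool frame: the origin (TCP) lies at the very end of the fingers, on their centre line; the grasp point (between the pads) lies 19 mm behind it; z points along the fingers, y is the direction in which the jaws open and shut (so a half turn about z gives the same grasp; the last joint's range is limited). The gripper opens to 93 mm and grips with 3 to 60 N. Pads are 15 mm wide; open, the fingers measure 128 mm over their backs; the gripper's body (75 mm by 188 mm) begins 65 mm behind the grasp point.
Start: joints at [-0.077, 0.599, -0.003, 1.599, 0.002, 0.943, -0.08], TCP at [724.999, -0.008, 218.618] pointing down, gripper open.
Joint ranges: [-2.57, 2.57], [-0.35, 1.97], [-1.29, 1.29], [0.11, 2.56], [-1.05, 4.19], [0.11, 1.86], [-2.63, 2.63]. Speed limits (rad/s): [2.22, 2.22, 3.01, 3.01, 3.14, 3.14, 3.14].

INTERFACE

Orientations are given as a unit quaternion [w, x, y, z].
In Python, from workcell import manip, claw, inverse_kinematics, read_camera, get_calibration gives the robot as it stands. Calls block until the motion is done:
- manip.reach(position, orientation): joint-space move of the TCP to a pose.
- manip.movel(position, frame=None, velocity=150): straight line of the TCP; frame=None keeps the orientation; velocity is the mean speed in mm/s.
- manip.set_joints(angles): joint-space move.
- claw.move_gripper(opening, strength=None): opening from 0.0 (shut) to 1.0 (fully open); strength is the grip in N (None keeps the last); returns when the fingers have stopped.
- manip.hold(seconds).
- inverse_kinematics(position, orientation): joint angles nearest the present ones, or None.
- read_camera(name): name is "scene" or "side" or "wrist"; returns (picture, depth): 384x512x3 uint8, red, green, blue; 384x512 float32, mm along the optical axis (not along the pixel's ray), 0 where there is no reading.
- get_calibration(name): a dict with "fov_y" (degrees; the focal length in pixels is half the picture's height over the tangent of half this angle, whatever the lens; pixels are square), "cx", "cy" (the principal point, pixels), "distortion" ([k1, k2, p1, p2, k3] as OpenCV has them; the pictures are not rectified), "pose" (4x4, takes a point from camera to world coordinates). Camera axes: x right, y down, z forward; pixel columns grow to the right and rows downward; lengths in mm; the calibration is good to about 2 mm. A picture is of the moment at which its call begins: read the wrist's pose just before it. get_calibration takes no time and is no camera call; for the wrist camera it gives the pose at the moment of the call.
A pose or a line that the arm cannot do raises manip.PlanningError and nothing moves.
- manip.job_done(): hands the job in, once; it reports no verdict.
Readings, each from a call of its own:
- manip.get_t(): time.
- manip.get_joint_positions(): joint angles.
- manip.get_qvel(): joint speeds.
- manip.get_effort(): joint torques, N m.
- manip.get_tcp_pos(): TCP position.
- manip.get_tcp_rot(): TCP orientation.
- manip.get_ft_force(): force on the tool from outside, world axes, zero at the start.
- manip.get_wrist_torque(): the same for the moment, N m.
- manip.get_width(): opening from 0.0 (shut) to 1.0 (fully open).
Only numpy, scipy, OpenCV 4.12 (cv2) and the standard library are available. Lean on these libraries where they do the work, as an engineer would, in place of code of your own. Each camera call takes 0.05 s, during which the arm holds its last target. There are 200 camera calls.

TASK

Push the white vial rack along the desk, without lifting or tipping it or spilling its vials, squarely under the low reader bridge, until it sticks out the same amount on both sides to within a centimetre. Then press the grey button on top of the bridge to read the vials, and let go of it. Do not press the button before the rack is in place, do not pick anything up, and leave everything else on the desk where it is.

Things in the scene. Friction and masses are not known exactly. Their poses are not given: they have to be found in the camera images.
- bridge: the reader: a fixed low aluminium bridge on two legs, standing on the desk. Origin on the desk surface, midway between the legs. The passage under it runs along its y: 118 mm wide between the legs (x from -59 to 59), 56 mm headroom, 50 mm deep (y from -25 to 25). Legs reach out to x = +-81. Flat deck with its top at 74 mm; a black housing on the deck (x from -7 to 63) rises to 92 mm. Fixed to the desk
- rack: loose flat white vial rack, a block 96 (x) x 150 (y) x 24 (z) mm, about 0.35 kg plus the vials, nine round holes, standing on the desk to one side of the bridge (either side), askew and off the passage's line. Origin at the centre of its underside; its y is its long axis, z up
- read (a joint): the read button on top of the bridge: 0 = up, 0.006 = fully down (m); a spring returns it; fully down takes about 4 N; it counts as pressed beyond 0.004
- read_top (a point): centre of the top of the read button (a grey round cap of 26 mm diameter in a black housing on the deck, over the bridge's -x half, 52 mm from the bridge's centre); pressed straight down
- vial0_mid (a point): middle (21 mm above its foot) of a loose glass vial with a blue cap, 20 mm diameter, 42 mm tall, standing in the rack's hole at x = -30 mm, y = 0 with 1 mm play; its foot is 8 mm and its top 50 mm above the desk, so it passes under the bridge with 6 mm to spare
- vial1_mid (a point): middle (21 mm above its foot) of a loose glass vial with a blue cap, 20 mm diameter, 42 mm tall, standing in the rack's hole at x = 0 mm, y = 0 with 1 mm play; its foot is 8 mm and its top 50 mm above the desk, so it passes under the bridge with 6 mm to spare
- vial2_mid (a point): middle (21 mm above its foot) of a loose glass vial with a blue cap, 20 mm diameter, 42 mm tall, standing in the rack's hole at x = 30 mm, y = 0 with 1 mm play; its foot is 8 mm and its top 50 mm above the desk, so it passes under the bridge with 6 mm to spare
- bowl: round open bowl of brown paper pulp, 130 mm across the rim, 45 mm tall; a bystander; origin under its centre. It stands on the side of the reader where the rack does not
- spare_a: a spare vial standing on the desk, 20 mm diameter, 42 mm tall; a bystander; origin under its centre
- spare_b: another spare vial, the same as spare_a; a bystander
- carton: upright white and blue paper carton 50 x 50 x 85 mm; a bystander; origin under its centre
- mouse: white computer mouse, 105 (x) x 60 (y) x 32 mm; a bystander; origin under its centre
- syringe: capped syringe lying along its y, about 140 mm long, 22 mm wide, 20 mm tall; a bystander; origin under its middle
- stapler: stapler 36 x 130 x 44 mm, long along its y; a bystander; origin under its centre
- sanitiser: clear round bottle, 56 mm diameter, 130 mm tall; a bystander; origin under its centre

How it is judged:
By the outcome, as a careful person would: the job done as asked, in the order asked, and still so for the second after the job is handed in, with the robot touching nothing.
It also fails if it takes over 64 s, if anything falls off the work surface, if the arm or the gripper's body presses on something with over 40 N, if the wrist force passes 120 N, or if a joint passes its speed limit or range.

## Working session

There is one attempt and no reset: what is moved stays moved. The work goes in short steps, each a Python script; the robot and the scene stay as the last script left them, time stands still between calls to the robot, and variables do not carry over. Pictures are saved under pics/ and viewed, about 8 in all and at most 12, crops included, and the job is handed in when it is done.

```bash
mkdir -p pics; cat > h.py <<'E'
import numpy as np, cv2
from workcell import manip, claw, inverse_kinematics, read_camera, get_calibration
def cam(name):
    c=get_calibration(name); im,d=read_camera(name)
    f=192/np.tan(np.radians(c["fov_y"])/2)
    K=np.array([[f,0,c["cx"]],[0,f,c["cy"]],[0,0,1]])
    return im,d,K,np.array(c["distortion"],float),np.array(c["pose"])
def cloud(d,K,D,P):
    h,w=d.shape; v,u=np.mgrid[:h,:w]
    n=cv2.undistortPoints(np.stack([u,v],-1).reshape(-1,1,2).astype(np.float32),K,D).reshape(h,w,2)
    p=np.dstack([n[...,0]*d,n[...,1]*d,d])
    W=p@P[:3,:3].T+P[:3,3]; W[d==0]=np.nan
    return W
def ray(px,z,K,D,P):
    n=cv2.undistortPoints(np.array(px,np.float32).reshape(-1,1,2),K,D).reshape(-1,2)
    r=np.c_[n,np.ones(len(n))]@P[:3,:3].T; o=P[:3,3]
    return o+r*((z-o[2])/r[:,2:])
def save(name,im): cv2.imwrite("pics/"+name,cv2.cvtColor(im,cv2.COLOR_RGB2BGR))
E
python3 - <<'E'
from h import *
for n in("scene","side","wrist"):
    im,d,K,D,P=cam(n); save(n+"0.png",im); np.savez("pics/"+n+"0.npz",im=im,d=d,K=K,D=D,P=P)
    print(n,K[0,0],D,P[:3,3].round(),P[:3,2].round(2),(d>0).mean())
a=cv2.imread("pics/scene0.png");b=cv2.imread("pics/side0.png")
print(manip.get_t(),manip.get_tcp_rot())
E
```

```text
scene 412.82987234859144 [-0.1475406  0.         0.         0.         0.       ] [1499.  419.  729.] [-0.77 -0.34 -0.54] 0.9857635498046875
side 360.219319143314 [-0.01507674  0.          0.          0.          0.        ] [325. 737. 994.] [ 0.2  -0.63 -0.75] 0.9960734049479166
wrist 309.92199617769046 [-0.05458988  0.          0.          0.          0.        ] [726.  72. 384.] [-0.   -0.26 -0.97] 0.9962158203125
0.15 [-3.76618019e-04  7.07090544e-01  7.07122764e-01 -4.66692290e-04]
```

View pics/scene0.png

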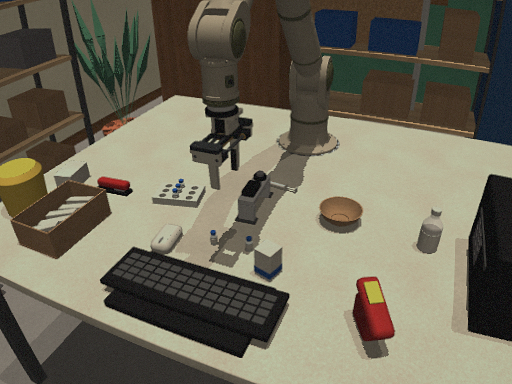

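View pics/side0.png

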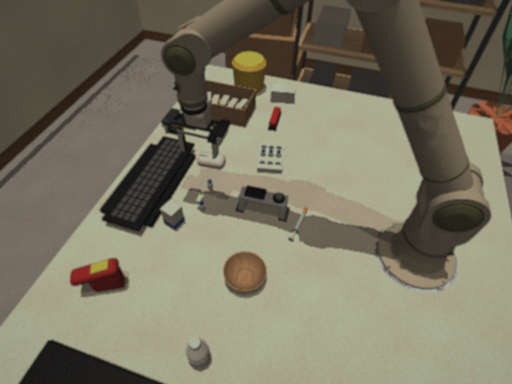

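```bash
python3 - <<'E'
from h import *
for n in("scene","side","wrist"):
    z=np.load(f"pics/{n}0.npz"); W=cloud(z["d"],z["K"],z["D"],z["P"]); im=z["im"]
    tab=W[(abs(W[...,2])<12)&(abs(W[...,0]-700)<300)&(abs(W[...,1])<300)]
    print(n,"table z",np.median(tab[:,2]), np.std(tab[:,2]))
    m=(W[...,2]>15)&(W[...,2]<100)&(W[...,0]>350)&(W[...,0]<1100)&(abs(W[...,1])<500)
    k,lab,st,c=cv2.connectedComponentsWithStats(m.astype(np.uint8))
    for i in range(1,k):
        if st[i,4]<40: continue
        p=W[lab==i]; print(st[i].tolist(),p.mean(0).round(),p.min(0).round(),p.max(0).round())
E
python3 -c "
import cv2;a=cv2.imread('pics/wrist0.png');cv2.imwrite('pics/w0.png',a)"
```

```text
scene table z -0.7563492132933334 2.1426497716500896
[238, 171, 33, 47, 906] [545.  -4.  66.] [434. -40.  15.] [602.  18.  98.]
[109, 178, 21, 13, 193] [ 614. -463.   35.] [ 590. -499.   15.] [ 628. -432.   47.]
[152, 179, 53, 24, 814] [ 568. -259.   25.] [ 499. -348.   15.] [ 625. -181.   53.]
[28, 184, 82, 71, 2461] [ 859. -437.   57.] [ 721. -500.   15.] [ 964. -413.   93.]
[319, 197, 44, 29, 741] [479. 249.  31.] [428. 186.  15.] [557. 313.  46.]
[418, 217, 13, 31, 224] [544. 490.  60.] [519. 480.  17.] [558. 500.  99.]
[150, 224, 32, 27, 526] [ 783. -165.   27.] [ 726. -202.   15.] [ 828. -138.   34.]
[210, 230, 8, 12, 67] [732. -44.  29.] [721. -55.  15.] [738. -36.  43.]
[246, 236, 7, 12, 69] [719.  56.  30.] [709.  47.  15.] [726.  65.  44.]
[254, 239, 29, 39, 844] [794. 142.  61.] [753. 105.  15.] [815. 168.  88.]
[100, 247, 189, 108, 11448] [959.  22.  36.] [ 840. -219.   15.] [1044.  222.   48.]
[353, 286, 42, 54, 1341] [903. 413.  75.] [835. 365.  15.] [947. 460. 100.]
side table z 1.1162426076880365 2.403265771068522
[207, 96, 44, 30, 751] [ 793. -436.   59.] [ 719. -500
[... 1030 characters left out ...]
 3913] [778. 132.  80.] [750. 103.  15.] [811. 165.  88.]
[244, 118, 18, 19, 264] [714.  53.  36.] [704.  42.  16.] [724.  63.  44.]
[0, 159, 161, 62, 7638] [534.  -9.  78.] [436. -44.  15.] [599.  15.  99.]
[256, 201, 17, 21, 274] [727. -45.  34.] [717. -55.  15.] [737. -38.  44.]
[349, 265, 8, 13, 59] [ 843. -136.   20.] [ 840. -144.   15.] [ 848. -126.   23.]
[296, 274, 37, 4, 100] [ 796. -141.   18.] [ 770. -144.   15.] [ 818. -139.   23.]
[121, 311, 68, 56, 2359] [ 575. -245.   27.] [ 527. -294.   15.] [ 615. -191.   51.]
[262, 311, 73, 10, 495] [ 766. -192.   30.] [ 725. -203.   21.] [ 822. -184.   34.]
[361, 311, 29, 23, 484] [ 872. -201.   38.] [ 860. -218.   26.] [ 895. -180.   41.]
```

View pics/wrist0.png

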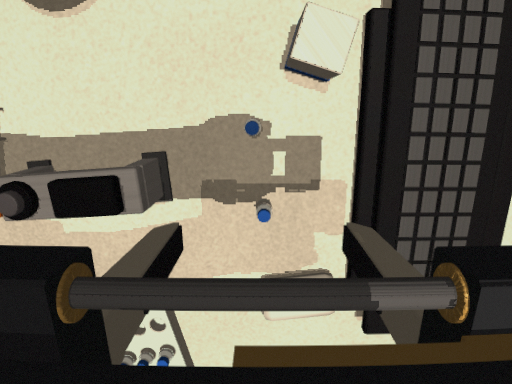

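```bash
python3 - <<'E'
from h import *
q=[0,.70710678,.70710678,0]
for z in (500,460,420):
    try: manip.reach([535,-225,z],q); break
    except manip.PlanningError as e: print(z,e)
manip.hold(0.3)
n="wrist"; im,d,K,D,P=cam(n); np.savez("pics/w1.npz",im=im,d=d,K=K,D=D,P=P)
save("w1.png",im); print(manip.get_t(),manip.get_tcp_pos(),P.round(3))
W=cloud(d,K,D,P)
def comp(m,minA=60):
    k,lab,st,c=cv2.connectedComponentsWithStats(m.astype(np.uint8))
    for i in range(1,k):
        if st[i,4]>minA:
            p=W[lab==i][:,:3]; r=cv2.minAreaRect(p[:,:2].astype(np.float32))
            print(st[i].tolist(),p.mean(0).round(1),p.min(0).round(),p.max(0).round(),"rect",np.round(r[0],1),np.round(r[1],1),round(r[2],2))
reg=(W[...,0]>400)&(W[...,0]<680)&(W[...,1]>-380)&(W[...,1]<60)
print("racktop");comp(reg&(abs(W[...,2]-24)<6)&(W[...,1]<-100))
print("rack incl vials");comp(reg&(W[...,2]>15)&(W[...,2]<60)&(W[...,1]<-100))
print("deck");comp(reg&(abs(W[...,2]-76)<8)&(W[...,1]>-100))
print("bridge all");comp(reg&(W[...,2]>40)&(W[...,2]<130)&(W[...,1]>-100))
hsv=cv2.cvtColor(im,cv2.COLOR_RGB2HSV)
print("blue");comp((hsv[...,0]>95)&(hsv[...,0]<130)&(hsv[...,1]>120)&(hsv[...,2]>50),10)
E
```

```text
2.0083 [ 535.27729042 -224.74855132  499.57108177] [[ 1.00000e+00  1.00000e-03 -2.00000e-03  5.36616e+02]
 [ 0.00000e+00 -9.66000e-01 -2.58000e-01 -1.52530e+02]
 [-2.00000e-03  2.58000e-01 -9.66000e-01  6.65895e+02]
 [ 0.00000e+00  0.00000e+00  0.00000e+00  1.00000e+00]]
racktop
[244, 125, 60, 78, 2514] [ 559.7 -262.5   24.1] [ 498. -347.   18.] [ 623. -183.   30.] rect [ 560.2 -265. ] [ 96.2 148.6] 13.12
rack incl vials
[244, 125, 60, 78, 2766] [ 559.7 -262.5   25.7] [ 498. -347.   15.] [ 623. -183.   53.] rect [ 560.2 -265. ] [ 96.2 148.6] 13.12
deck
[205, 12, 93, 36, 1229] [513.  -19.3  74.5] [434. -44.  68.] [597.  14.  84.] rect [515.6 -15.2] [161.3  50.5] 3.59
bridge all
[205, 12, 93, 39, 2866] [516.4 -18.5  82.7] [434. -44.  41.] [597.  14. 100.] rect [515.6 -15.2] [161.3  50.5] 3.59
blue
[360, 50, 7, 8, 48] [725.6 -48.4  42.2] [720. -55.  40.] [732. -42.  45.] rect [725.5 -48.3] [11.8 12.7] 2.83
[286, 160, 7, 7, 38] [ 588.7 -257.4   50. ] [ 583. -263.   47.] [ 595. -251.   53.] rect [ 589.1 -256.8] [12.2 12.7] 1.89
[271, 164, 7, 7, 38] [ 559.4 -264.3   49.8] [ 553. -271.   48.] [ 565. -259.   52.] rect [ 559.  -264.9] [12.3 12.2] 88.04
[257, 167, 7, 7, 39] [ 530.5 -271.2   49.5] [ 524. -280.   24.] [ 537. -265.   52.] rect [ 530.7 -272.8] [15.9 12.3] 87.35
```

View pics/w1.png

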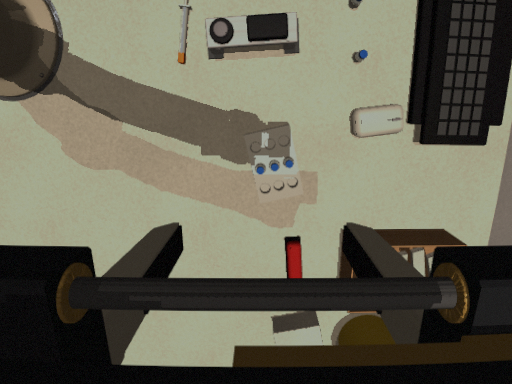

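The wrist view shows the rack near (272,163) and the bridge near (252,33), with its button at (221,30). The vials are upright at (257–289,160–167). Both fitted rectangles match the given sizes, so the plan is to square the rack with a two-finger push on its long side, then push it from behind.

```bash
cat >> h.py <<'E'
from scipy.spatial.transform import Rotation as R
C=np.array([515.6,-15.2]); A=3.59
def w(bx,by,z):
    a=np.radians(A); return [C[0]+bx*np.cos(a)-by*np.sin(a), C[1]+bx*np.sin(a)+by*np.cos(a), z]
def b(p):
    a=np.radians(A); d=np.asarray(p)[...,:2]-C; return np.stack([d[...,0]*np.cos(a)+d[...,1]*np.sin(a),-d[...,0]*np.sin(a)+d[...,1]*np.cos(a)],-1)
def q(yaw):
    r=R.from_euler('z',A+yaw,degrees=True)*R.from_quat([.70710678,.70710678,0,0]); x=r.as_quat(); return [x[3],x[0],x[1],x[2]]
def rect(m,W):
    k,lab,st,c=cv2.connectedComponentsWithStats(m.astype(np.uint8))
    i=1+np.argmax(st[1:,4]); p=W[lab==i]; r=cv2.minAreaRect(b(p).astype(np.float32)); return p,r
def look(name):
    im,d,K,D,P=cam("wrist"); save(name,im); W=cloud(d,K,D,P); B=b(W)
    p,r=rect((W[...,2]>16)&(W[...,2]<30)&(abs(B[...,0])<130)&(B[...,1]>-380)&(B[...,1]<110),W)
    print("rack",np.round(r[0],1),np.round(r[1],1),round(r[2],2),"z",np.median(p[:,2]).round(1),"b-extent",b(p).min(0).round(1),b(p).max(0).round(1))
    h=cv2.cvtColor(im,cv2.COLOR_RGB2HSV); m=(h[...,0]>95)&(h[...,0]<130)&(h[...,1]>120)&(h[...,2]>50)
    k,lab,st,c=cv2.connectedComponentsWithStats(m.astype(np.uint8))
    for i in range(1,k):
        if st[i,4]>15: print("blue",c[i].round(),b(W[lab==i]).mean(0).round(1),W[lab==i][:,2].mean().round(1))
    return im,W,B
E
python3 - <<'E'
from h import *
z=np.load("pics/w1.npz"); W=cloud(z["d"],z["K"],z["D"],z["P"]); B=b(W)
m=(np.hypot(B[...,0]+52,B[...,1])<22)
for r in range(0,22,3):
    s=m&(np.hypot(B[...,0]+52,B[...,1])>=r)&(np.hypot(B[...,0]+52,B[...,1])<r+3); print(r,s.sum(),np.median(W[s][:,2]).round(1))
t=m&(W[...,2]>90); print("button top",b(W[t]).mean(0),b(W[t]).min(0),b(W[t]).max(0),W[t][:,2].max())
for y in (90,-90):
    for p in (w(118,-255,120),w(118,-255,8),w(55.5,-255,8)):
        j=inverse_kinematics(p,q(y)); print(y,None if j is None else np.round(j,2))
for p in (w(0,-350,8),w(0,-90,8),w(-52,0,110)):
    j=inverse_kinematics(p,q(0)); print(None if j is None else np.round(j,2))
E
```

```text
0 11 96.7
3 33 96.6
6 53 96.6
9 69 96.0
12 89 87.2
15 124 86.6
18 154 85.7
21 52 74.6
button top [-51.30144289  -0.92836994] [-62.74521953 -12.60142922] [-40.01405421  12.09497558] 99.82220328379458
90 [ 0.43  0.68 -0.2   1.73  0.19  0.75  1.77]
90 [ 0.4   0.82 -0.16  1.78  0.22  0.56  1.73]
90 [ 0.42  0.78 -0.13  1.92  0.21  0.46  1.78]
-90 [ 0.15  0.69  0.24  1.75 -0.23  0.73 -1.  ]
-90 [ 0.19  0.83  0.19  1.8  -0.27  0.54 -0.96]
-90 [ 0.23  0.78  0.16  1.93 -0.27  0.45 -0.92]
[ 0.48  0.78  0.04  1.91 -0.07  0.45  0.63]
[ 0.11  0.71 -0.02  2.19  0.06  0.25  0.1 ]
[-0.02  0.47 -0.08  2.28  0.1   0.39 -0.12]
```

```bash
python3 - <<'E'
from h import *
claw.move_gripper(1.0)
manip.reach(w(118,-255,130),q(90)); manip.movel(w(118,-255,8),velocity=120)
print(manip.get_t(),manip.get_tcp_pos(),manip.get_ft_force())
manip.movel(w(90,-255,8),velocity=50); print(manip.get_ft_force())
manip.movel(w(56,-255,8),velocity=35); print(manip.get_ft_force(),b(manip.get_tcp_pos()))
manip.movel(w(80,-255,8),velocity=80); manip.movel(w(80,-255,120),velocity=200)
manip.reach(w(0,-225,380),q(0)); manip.hold(0.3)
look("w2.png"); print(manip.get_t())
E
```

```text
4.8417 [ 649.8822378  -262.49919369    8.82468879] [-0.28664764  0.02797834 -0.15468465]
[-0.51626039 -0.15511512  0.3749126 ]
[ 0.63515958 -0.20411402  0.14661524] [  55.63672667 -254.96888016]
rack [  -0.6 -244.9] [ 96.4 147.2] 0.02 z 24.2 b-extent [ -48.8 -318.5] [  47.6 -171.3]
blue [399.  39.] [nan nan] nan
blue [243. 167.] [ -30.9 -244.3] 50.1
blue [261. 168.] [  -1.1 -244.6] 50.2
blue [280. 168.] [nan nan] nan
9.375
```

View pics/w2.png

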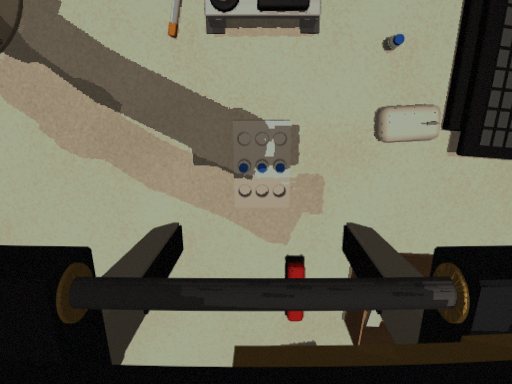

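```bash
python3 - <<'E'
from h import *
claw.move_gripper(0.5)
manip.reach(w(-0.6,-352,130),q(0)); manip.movel(w(-0.6,-352,8),velocity=120)
print(manip.get_t(),b(manip.get_tcp_pos()),manip.get_tcp_pos()[2],manip.get_ft_force())
manip.movel(w(-0.6,-325,8),velocity=50)
manip.movel(w(-0.4,-193,8),velocity=45); print(manip.get_ft_force(),b(manip.get_tcp_pos()))
look("w3.png"); print(manip.get_t())
E
```

```text
12.525 [-2.05982925e-01 -3.52328900e+02] 8.71669834903356 [0.68092993 0.17647372 0.68869508]
[ 0.17635301 -2.18942148 -1.58811385] [  -0.38820334 -193.07053331]
rack [  -0.  -136.7] [ 97.2 127.3] 0.01 z 24.4 b-extent [ -48.6 -200.4] [ 48.6 -73. ]
blue [260.  76.] [nan nan] nan
blue [183.  77.] [nan nan] nan
blue [337.  77.] [nan nan] nan
16.35
```

View pics/w3.png

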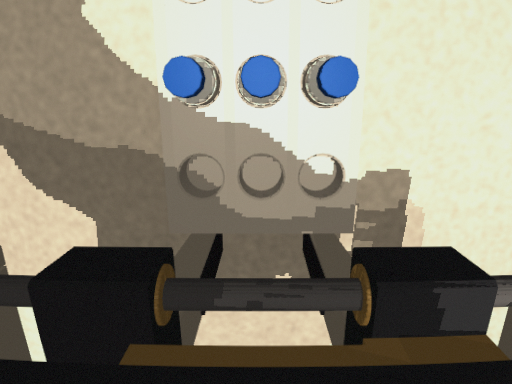

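```bash
cat >> h.py <<'E'
def caps():
    im,d,K,D,P=cam("wrist"); h=cv2.cvtColor(im,cv2.COLOR_RGB2HSV); m=(h[...,0]>95)&(h[...,0]<130)&(h[...,1]>120)&(h[...,2]>50)
    k,lab,st,c=cv2.connectedComponentsWithStats(m.astype(np.uint8))
    for i in range(1,k):
        if st[i,4]>15: print("cap",c[i].round(),b(ray([c[i]],50,K,D,P)).round(1))
E
python3 - <<'E'
from h import *
caps()
manip.movel(w(-0.2,-86,8),velocity=40); print(manip.get_ft_force(),b(manip.get_tcp_pos()))
manip.movel(w(-0.2,-110,8),velocity=80); manip.movel(w(-0.2,-130,200),velocity=200)
manip.reach(w(0,-60,380),q(0)); manip.hold(0.3)
im,W,B=look("w4.png"); print(manip.get_t())
p,r=rect((W[...,2]>66)&(W[...,2]<82)&(abs(B[...,0])<110)&(abs(B[...,1])<60),W); print("deck",np.round(r,2) if 0 else r)
for s in (-1,1):
    m=(W[...,2]>16)&(W[...,2]<30)&(abs(B[...,0])<60)&(B[...,1]*s>26)&(abs(B[...,1])<100); print(s,m.sum(),np.nanmin(B[m],0),np.nanmax(B[m],0))
E
```

```text
cap [260.  76.] [[-1.000e-01 -1.086e+02]]
cap [183.  77.] [[ -29.5 -108.7]]
cap [337.  77.] [[  29.3 -108.7]]
[-0.24655701 -2.14289309 -1.70886656] [ -0.20195887 -86.07242235]
rack [-0.2 49.6] [96.4 46.4] 0.02 z 24.4 b-extent [-48.4  26.4] [48.  72.9]
blue [391.  81.] [200.5  55.5] 41.7
blue [389. 146.] [206.9 -45.8] 42.1
21.9333
deck ((0.497100830078125, 0.2902030944824219), (162.82046508789062, 49.66123962402344), 0.11201903969049454)
-1 1255 [-48.1565441  -75.40594761] [ 48.04646246 -29.4789217 ]
1 1392 [-48.43405169  26.4264644 ] [47.95060335 72.86989258]
```

View pics/w4.png

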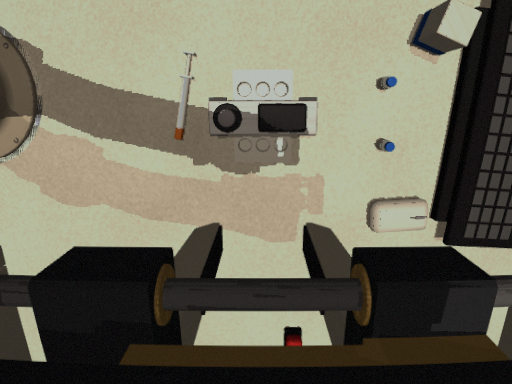

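The rack is squared under the bridge. It spans -75.4 to 72.9 mm along the passage, is 0.2 mm off laterally and has 0° yaw. In the picture its ends stick out at (263,82) and (263,152), and the button is at (227,117). Next I press the button.

```bash
python3 - <<'E'
from h import *
claw.move_gripper(0.0)
manip.reach(w(-52,0,140),q(0)); manip.movel(w(-52,0,104),velocity=60); manip.hold(0.2)
f0=manip.get_ft_force()[2]; print(manip.get_t(),b(manip.get_tcp_pos()),manip.get_tcp_pos()[2],f0)
z=102
while z>=87:
    manip.movel(w(-52,0,z),velocity=20); manip.hold(0.1)
    f=manip.get_ft_force()[2]-f0; print(z,round(manip.get_tcp_pos()[2],1),round(f,2))
    if f>7: break
    z-=1
manip.hold(0.3); print(manip.get_tcp_pos()[2],manip.get_ft_force()[2]-f0)
manip.movel(w(-52,0,140),velocity=80)
manip.reach(w(0,-60,380),q(0)); manip.hold(0.3)
im,W,B=look("w5.png"); print(manip.get_t())
for s in (-1,1):
    m=(W[...,2]>16)&(W[...,2]<30)&(abs(B[...,0])<60)&(B[...,1]*s>26)&(abs(B[...,1])<100); print(s,m.sum(),np.nanmin(B[m],0),np.nanmax(B[m],0))
m=np.hypot(B[...,0]+52,B[...,1])<9; print("button z",np.median(W[m][:,2]))
E
```

```text
24.7417 [-5.18308104e+01  1.96404399e-02] 104.28025958760215 0.4012610087507595
102 102.0 -0.2
101 101.0 -0.13
100 100.0 0.32
99 99.0 -1.1
98 98.0 -0.12
97 97.0 0.06
96 96.0 0.96
95 95.0 1.32
94 94.0 1.81
93 93.0 3.05
92 92.0 2.17
91 91.0 3.11
90 90.2 9.1
90.23361976837145 8.187770543513235
rack [-0.1 50.4] [46.5 96.3] 89.98 z 24.4 b-extent [-48.3  27.1] [48.  73.6]
blue [391.  82.] [200.5  55.2] 41.9
blue [389. 147.] [nan nan] nan
31.7083
-1 1205 [-48.07833996 -74.72093295] [ 48.07834833 -30.50499156]
1 1414 [-48.29624611  27.09967933] [48.01608088 73.62686645]
button z 96.5337162118488
```

```bash
python3 - <<'E'
from h import *
im,_,_,_,_=cam("scene"); save("s1.png",cv2.resize(im[120:320,100:400],None,fx=2.5,fy=2.5,interpolation=cv2.INTER_CUBIC))
E
```

```text
(no output)
```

View pics/s1.png

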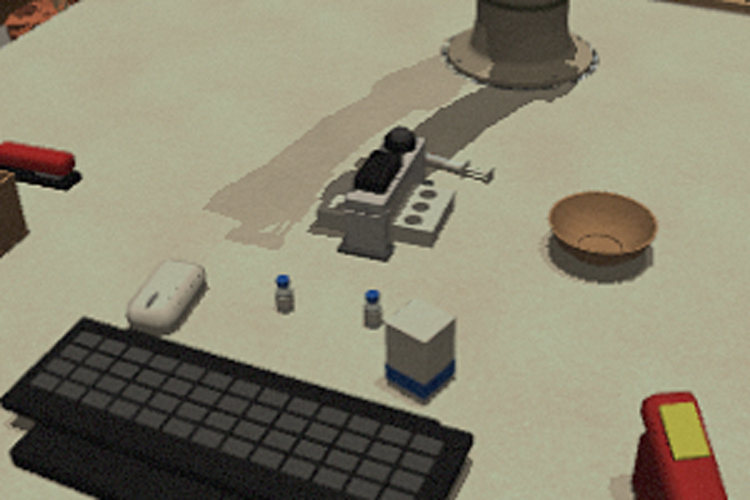

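The rack sits flat under the bridge, sticking out at (425,215) and (345,215). No vial has spilled, the bystanders are where they were, and the arm is clear, so I'm handing in.

```bash
python3 -c "
from h import *
manip.job_done(); print(manip.get_t())"
```

```text
the job is handed in; nothing more can be done
the job is handed in; nothing more can be done
```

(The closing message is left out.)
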